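# Dock a loaded parts tray on its pins

## Task

The loaded repair tray is standing crooked on the docking plate with its four corner pins on top of the metal instead of in their sockets. Without lifting or tipping it, slide it square to the fence and along the plate until the pins drop into the sockets hidden under it, then press it fully home so that it lies flat and flush on the plate all round. Keep the parts in the tray and leave the other things on the bench where they are.

Things in the scene. Friction and masses are not known exactly. Their poses are not given: they have to be found in the camera images.
- pin_tray: black plastic parts tray, loose, 140 (its x) x 200 (its y) x 30 mm, upright 4 mm walls. Origin: centre of the flat underside; z up. With contents 0.45 to 0.7 kg. It starts standing on its pins, underside 14 mm above the plate, turned up to 0.1 rad to the plate, 14 to 28 mm right of the fence and 14 to 50 mm nearer the robot than its sockets
- tray_pin (a point): tip of the tray's near left pin. A bullet-nosed steel pin points down under each corner, at x = +-59, y = +-89 mm of the tray: 14 mm long, 10 mm thick, the last 5 mm tapering to a round nose 6 mm wide, with a groove above the head. The noses slide easily on the plate
- tray_boss (a point): top of the tray's near left corner boss. A solid boss, 20 mm square with a steel ring on top, stands in each corner, centred at x = +-60, y = +-90 mm, top 30 mm above the underside: good places to press. After the pins have dropped, sprung catches in the sockets hold the tray about 4 mm above the plate; some 8 to 12 N down on a corner clicks it home, where its catch holds it
- dock_plate: grey metal docking plate fixed on the bench, flat top 24 mm above its origin. Origin on the bench under the middle of the docking place; x away from the robot, z up. It reaches x = -114 to +90, y = -132 to +116 mm. The docked tray has its origin 24 mm above this one, at y = 0, x between -12 and +12 mm, same yaw
- fence_face (a point): foot of the inner face of the bright aluminium fence along the plate's left (+y) side, in its middle: 22 mm high, face at y = +100.6, from x = -101 to +77 mm of the plate. A tray with its left side touching the fence all along has its pins in line with the sockets (0.6 mm off centre)
- plate_top (a point): plate's top above its origin. Two steel socket bars lie flush in the top along x, at y = +-89 mm, clamped together, immovable, set anywhere from 12 mm nearer to 12 mm farther than the origin (not measured; ends show 2 to 26 mm past the plate). Each has two sockets 12.5 mm wide, 18 deep, at 59 mm before and behind the setting; the tray hides them
- blue_phone: blue phone, 145 x 72 x 11 mm, lying loose in the tray's far compartment; origin centre of its underside, 3 mm above the tray's underside
- flat_cell: flat black phone battery, 95 x 38 x 4 mm, loose in the tray's near compartment; origin centre of its underside
- screw_cup: frosted cup, 32 mm wide, 20 mm high, loose in the tray's near right compartment; origin centre of its underside
- yellow_meter: yellow multimeter 150 x 78 x 43 mm lying on the bench, a bystander; origin centre of its underside
- solder_reel: reel of solder 54 mm wide, 27 mm high, a bystander; origin centre of its underside
- wash_bottle: white pump bottle 62 mm wide, 116 mm high, a bystander; origin centre of its underside
- flux_pot: small jar with a green lid, 42 mm wide, 27 mm high, a bystander; origin centre of its underside
- screw_tray: small black tray of screws, 90 x 130 x 16 mm, a bystander; origin centre of its underside
- sign_foot (a point): foot of a fixed, tall thin sign on the bench behind and left of the docking plate, about 100 mm wide and taller than the arm's wrist; keep the arm clear of it when swinging past
Mind the look-alikes: they are no part of the job. What is meant by the flat_cell is not brown, and is the larger of those in its own colour.

How it is judged:
By the outcome, as a careful person would: the job done as asked, in the order asked, and still so for the second after the job is handed in, with the robot touching nothing.
It also fails if it takes over 72 s, if anything falls off the work surface, if the arm or the gripper's body presses on something with over 40 N, if the wrist force passes 120 N, or if a joint passes its speed limit or range.

## Robot

A 6-joint arm with a two-finger parallel gripper is mounted at the origin on a cart in front of the work surface, level with it; the furniture and walls round the work are solid. World frame = base frame: x ahead of the robot, y to its left, z up, the work surface at z = 0. Lengths are in mm, angles in rad, forces in N, time in s.
With the tool pointing down it reaches from about 300 to 875 mm from the base axis. Payload 4.2 kg.
Tool frame: the origin (TCP) lies between the finger pads; the fingertips stand 19 mm ahead of it and the grasp point (between the pads) is the TCP; z points along the fingers, y is the line along which they close (so a half turn about z gives the same grasp; the last joint's range is limited). The gripper opens to 85 mm and grips with 20 to 120 N. Pads are 22 mm wide; open, the fingers measure 114 mm over their backs; the gripper's body (76 mm by 85 mm) begins 54 mm behind the grasp point. The pads swing forward as they close: fully open they stand 13 mm farther back than shut.
Start: joints at [-1.168, 0.32, 1.565, -0, 1.257, -0.02], TCP at [235.936, -524.382, 217.638] pointing down, gripper open.
Joint ranges: [-3.11, 3.11], [-0.84, 2.01], [0.21, 2.61], [-1.34, 4.49], [0.05, 2.63], [-2.56, 2.56]. Speed limits (rad/s): [2.57, 2.57, 3.14, 3.14, 3.14, 3.14].

## Interface

Orientations are given as a rotation vector (axis times angle).
In Python, from rig import * gives the robot as it stands. The module is installed in compiled form; this text tells all that it offers.
- The arm moves only by the tool send_rows, never from a script. Its argument "plan" is a list of rows, each a list of 7 numbers: the turn, a rotation vector about the tool's x, y, z in degrees, then the shift along the tool's x, y, z in mm, then the finger opening in mm, from 0 to 85.4. In form: [[rx, ry, rz, x, y, z, gripper], ...]. A call has 1 to 20 rows; each row shifts and turns the commanded pose from where the row before left it, along the tool's axes as they then stand; what a row does not reach is not made up. A row lasts 1/12 s, in which the tool goes at most 41.7 mm and 7.16 degrees, less where a joint would pass 70% of its speed; a pose out of reach is approached as far as the arm can. A call is refused whole if a number of a shift passes 41.7 or a number of a turn 7.16, either way. A call with a gripper value outside its range is refused whole. The fingers move at their own pace and stop on an object; "grip_force" is the grip in N (left out, the last holds). Time passes only in rows, so rows that do not move let the fingers close. It gives the time, the measured TCP pose, the force, the opening and the grip force at its end, in the units of the state.
- observe(): the state, without advancing time (a new reading comes with each control period).
- grab_frame(name): name is "scene" or "side" or "wrist"; returns a dict with "img" (384x512x3 uint8, red, green, blue), "z_map" (384x512 float32, mm along the optical axis (not along the pixel's ray), 0 where there is no reading), "mtx" (3x3 intrinsics, pixels), "rvec" (rotation vector, rad) and "tvec" (3), from world to camera coordinates, as OpenCV has them. Camera axes: x right, y down, z forward; pixel columns grow to the right and rows downward; lengths in mm; the calibration is good to about 2 mm. A picture is of the moment at which its call begins.
- finish_job(): hands the job in; it is judged then, once.
The state is a dict: "time": time; "qpos": joint angles; "qd": joint speeds; "joint_torque": joint torques, N m; "tcp_pos": TCP position; "eef_rot": TCP orientation; "contact_force": force on the tool from outside, world axes, zero at the start; "wrist_torque": the same for the moment, N m; "grip_width": finger opening in mm; "grasp_force": force on a finger pad.
Only numpy, scipy, OpenCV 4.12 (cv2) and the standard library are available. Lean on these libraries where they do the work, as an engineer would, in place of code of your own. Each camera call takes 0.05 s, during which the arm holds its last target. There are 200 camera calls.

## Working session

There is one attempt and no reset: what is moved stays moved. The work goes in short steps, Python scripts to look and compute and a tool call to move; the robot and the scene stay as the last step left them, time stands still between calls to the robot, and variables do not carry over. Pictures are saved under pics/ and viewed, at most 10 in all, crops included, and the job is handed in when it is done.

Besides the shell and the picture viewer there is one more tool, called after "Call:" by a JSON object that holds its "method" and its "body". send_rows: Moves the arm, as the interface text tells. Its arguments: {"type":"object","properties":{"plan":{"type":"array"},"grip_force":{"type":"number"}},"required":["plan"]}

```bash
mkdir -p pics
cat > h.py <<'E'
import numpy as np, cv2
from rig import *
def shot(n):
    f=grab_frame(n); R=cv2.Rodrigues(np.array(f["rvec"],float))[0]; f["R"]=R; return f
def w(f,u,v,z=None):
    K=np.array(f["mtx"]);R=f["R"];t=np.array(f["tvec"],float).ravel()
    r=np.linalg.inv(K)@[u,v,1]; c=-R.T@t
    if z is None:
        d=f["z_map"][int(round(v)),int(round(u))]; return R.T@(r*d-t)
    d=R.T@r; return c+d*(z-c[2])/d[2]
def p(f,X):
    q=cv2.projectPoints(np.array(X,float).reshape(-1,1,3),np.array(f["rvec"],float),np.array(f["tvec"],float),np.array(f["mtx"]),None)[0]; return q.reshape(-1,2)
E
python3 - <<'E'
from h import *
import pickle
for n in("scene","side"):
    f=shot(n); pickle.dump(f,open(n+".pkl","wb")); cv2.imwrite(f"pics/{n}.png",cv2.resize(f["img"][...,::-1],(800,600),interpolation=cv2.INTER_CUBIC))
    print(n,-f["R"].T@np.ravel(f["tvec"]))
s=observe();print(s)
E
```

```text
scene [-181.2573888  -814.90397892  569.12196349]
side [1308.36135788  437.25890725 1120.95211678]
{'time': 0.1, 'qpos': array([-1.16797542e+00,  3.20237005e-01,  1.56553250e+00,  3.38324030e-07,
        1.25736709e+00, -1.99824647e-02]), 'qd': array([-0.00136895, -0.00150059, -0.00205347, -0.0007129 , -0.00223983,
        0.00116923]), 'joint_torque': array([ 9.29113230e-04, -4.16408622e+01, -2.34704590e+01,  1.33223243e-04,
        4.89584781e-03, -2.71401674e-06]), 'tcp_pos': array([ 235.77651924, -523.97119936,  216.87066872]), 'eef_rot': array([-3.07017171e+00, -6.58884008e-01,  4.60683577e-04]), 'contact_force': array([-0.23081302, -0.50207743,  0.47501035]), 'wrist_torque': array([-0.00183128, -0.02767075, -0.03829762]), 'grasp_force': 0.0, 'grip_width': 85.56762177397322}
```

View pics/scene.png

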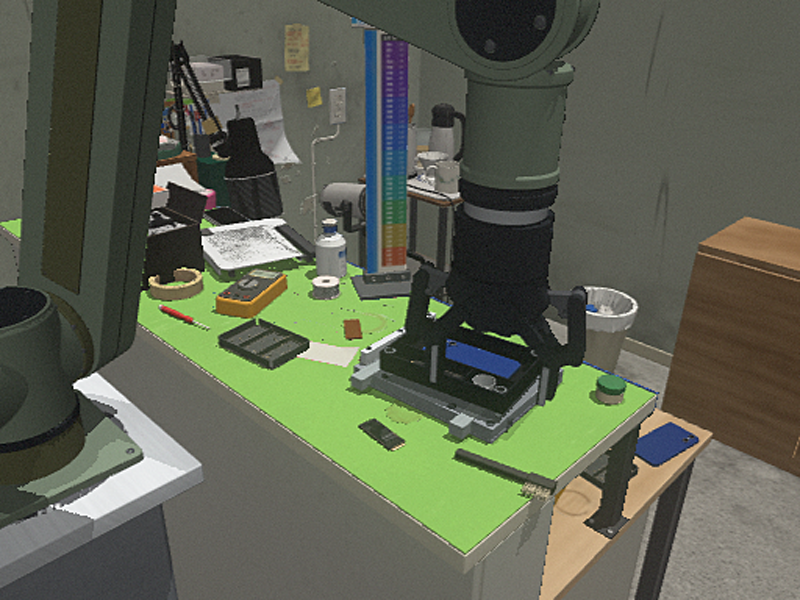

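View pics/side.png

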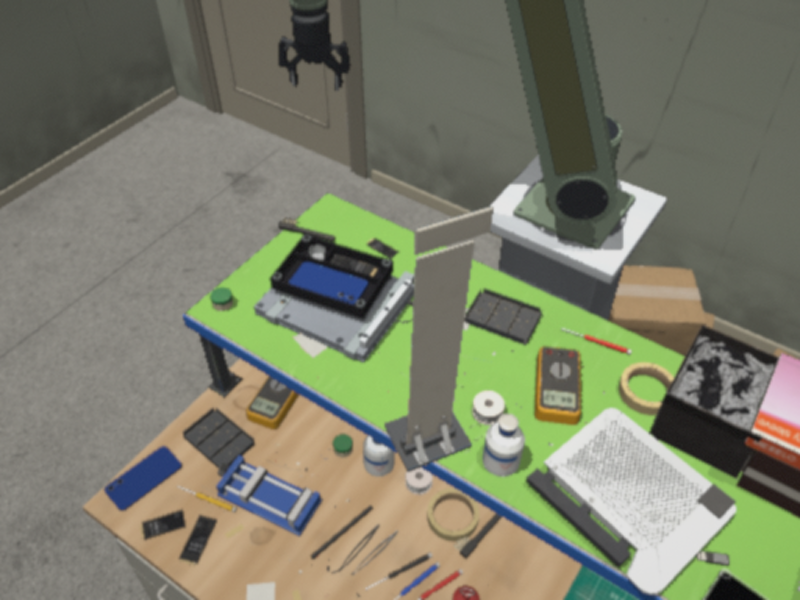

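The scene view shows the dock at about (460,385), partly behind the gripper. The side view shows the tray at (330,275), with the fence to its right at (385,315). I'll enlarge the side crop and check the wrist view.

Run:
```python
from h import *
import pickle
f=pickle.load(open("side.pkl","rb"))
c=f["img"][130:235,155:275,::-1]; cv2.imwrite("pics/c1.png",cv2.resize(c,(684,598),interpolation=cv2.INTER_CUBIC))
f=shot("wrist"); pickle.dump(f,open("wrist.pkl","wb"));cv2.imwrite("pics/w1.png",cv2.resize(f["img"][...,::-1],(800,600),interpolation=cv2.INTER_CUBIC))
```

```text
(no output)
```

View pics/c1.png

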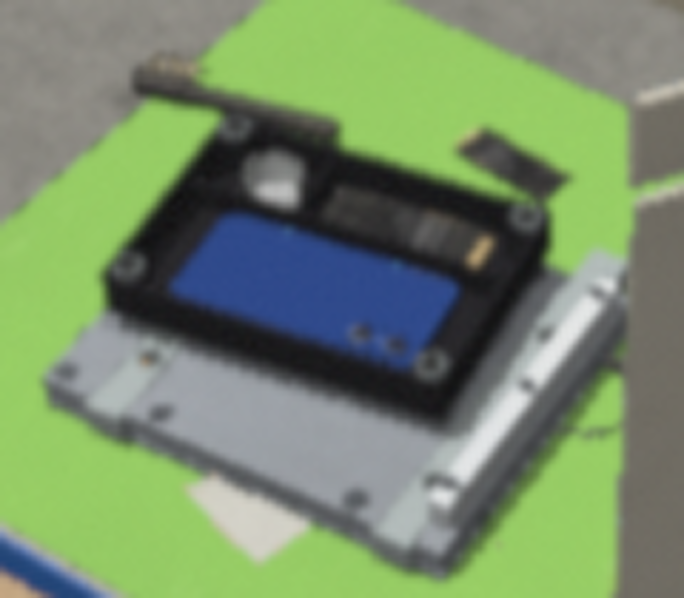

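View pics/w1.png

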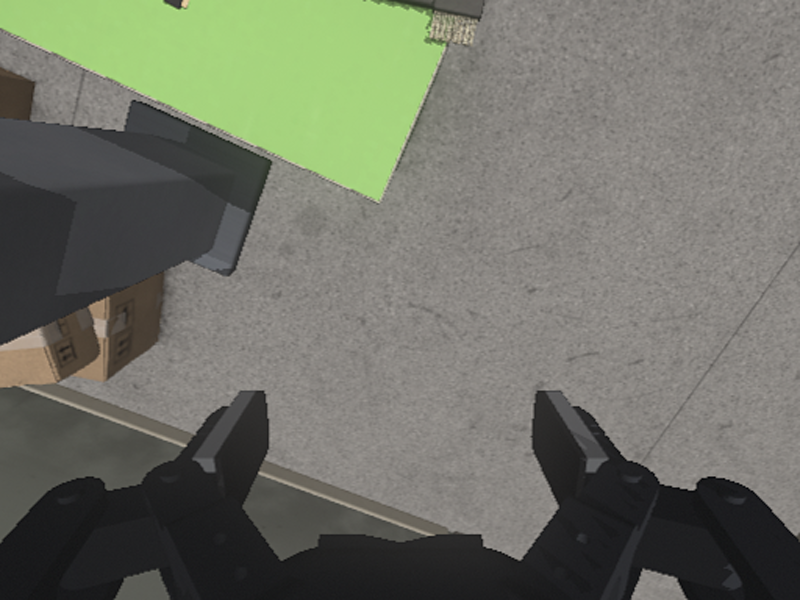

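The crop shows the tray rings at (235,125), (526,215), (432,363) and (127,262), the fence running from (600,285) to (440,490), and the far plate edge from (47,383) to (440,570). The wrist view misses the dock.

Run:
```python
from h import *
import pickle
f=pickle.load(open("side.pkl","rb"))
def c(u,v,z=None): return w(f,155+u/5.7-.41,130+v/5.7-.41,z).round(1)
R={k:c(*q,68) for k,q in dict(nr=(235,125),nl=(526,215),fl=(432,363),fr=(127,262)).items()}
for k in R: print(k,R[k])
print("ctr",sum(R.values())/4)
d=R['nl']-R['nr'];d2=R['fl']-R['nl'];print(np.linalg.norm(d),np.linalg.norm(d2), np.arctan2(-d[0],d[1]),np.arctan2(d2[1],d2[0]))
for q in[(47,380),(440,562),(600,285),(440,490)]: print(q,c(*q,24),c(*q))
for q in [(280,190),(600,285),(440,490),(260,430)]:print(c(*q))
# sanity of sign, pot
for q,z in [((222,295),27),((440,425),0)]: print(w(f,q[0]*.64,q[1]*.64,z))
s=observe();print(cv2.Rodrigues(s["eef_rot"])[0].round(2)); g=pickle.load(open("wrist.pkl","rb")); print("cam",-g["R"].T@np.ravel(g["tvec"]),g["R"].round(2),g["mtx"])
```

```text
nr [ 471.9 -377.    68. ]
nl [ 438.7 -202.3   68. ]
fl [ 554.  -179.2   68. ]
fr [ 587.2 -355.7   68. ]
ctr [ 512.95 -278.55   68.  ]
177.8266852865452 117.59124117042052 0.18780061883744928 0.19772911554131306
(47, 380) [ 647.9 -365.7   24. ] [ 646.1 -368.    20.9]
(440, 562) [ 628.5 -120.9   24. ] [ 623.  -125.4   15.1]
(600, 285) [ 424.1 -164.1   24. ] [ 441.6 -152.1   45.8]
(440, 490) [ 590.9 -148.9   24. ] [ 606.1 -136.5   47.2]
[ 491.  -330.5   58.3]
[ 441.6 -152.1   45.8]
[ 606.1 -136.5   47.2]
[ 610.  -251.7   21.9]
[ 662.70149343 -436.69526067   27.        ]
[658.22959451  67.07165917   0.        ]
[[ 0.91  0.41 -0.  ]
 [ 0.41 -0.91  0.  ]
 [ 0.   -0.   -1.  ]]
cam [ 306.05436697 -491.84410652  373.57226243] [[ 0.41 -0.91 -0.  ]
 [-0.87 -0.39  0.3 ]
 [-0.28 -0.12 -0.95]] [[291.3411659    0.         255.89855341]
 [  0.         291.3411659  196.32848187]
 [  0.           0.           1.        ]]
```

Ring spacings come out at 178 x 118 mm (180 x 120 true), so the geometry checks. Tray yaw is about 0.19, plate about 0.085. I'll move above the dock for a precise wrist view.

Call:
{"method": "send_rows", "body": {"plan": [[0,0,6.3,0,0,0,85],[0,0,6.3,0,0,0,85],[0,0,6.3,0,0,0,85],[0,0,0,20,-22,-2,85],[0,0,0,20,-22,-2,85],[0,0,0,20,-22,-2,85],[0,0,0,20,-22,-2,85],[0,0,0,20,-22,-2,85],[0,0,0,20,-22,-2,85],[0,0,0,20,-22,0,85],[0,0,0,20,-22,0,85],[0,0,0,20,-22,0,85],[0,0,0,20,-22,0,85],[0,0,0,0,0,0,85],[0,0,0,0,0,0,85]]}}

```text
time: 1.4
tcp_pos: [415.1, -285.8, 229.4]
eef_rot: [-3.138, -0.151, 0.001]
contact_force: [-0.1, -0.4, -0.2]
grip_width: 85.0
grasp_force: 0.0
```

Run:
```python
from h import *
import pickle
f=shot("wrist"); pickle.dump(f,open("wrist.pkl","wb"));cv2.imwrite("pics/w2.png",cv2.resize(f["img"][...,::-1],(800,600),interpolation=cv2.INTER_CUBIC))
s=observe();print(s["time"],s["tcp_pos"],s["contact_force"],cv2.Rodrigues(s["eef_rot"])[0].round(3))
```

```text
1.45 [ 414.62423664 -286.55991385  229.4120995 ] [-0.44296501 -0.21362845  1.35245429] [[ 0.996  0.094 -0.001]
 [ 0.094 -0.996 -0.   ]
 [-0.001  0.    -1.   ]]
```

View pics/w2.png

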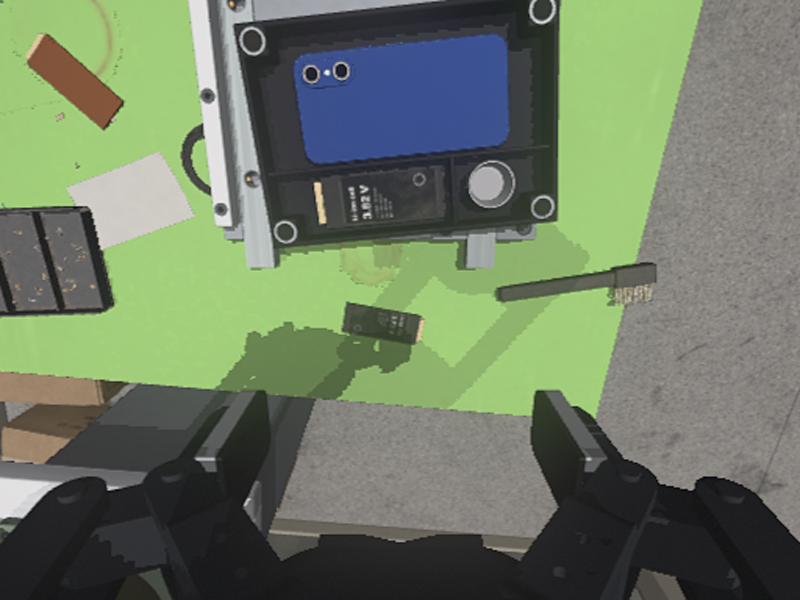

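The wrist view shows the rings at fl (252,41), nl (285,232), fr (541,10) and nr (542,208). The fence is at column 210-225, the near plate edge at row ~240, and the bar ends at (262,267) and (480,267).

Run:
```python
from h import *
import pickle
f=pickle.load(open("wrist.pkl","rb"))
def c(u,v,z=None): return w(f,(u+.5)*.64-.5,(v+.5)*.64-.5,z).round(1)
R={k:c(*q,68) for k,q in dict(nr=(542,208),nl=(285,232),fl=(252,41),fr=(541,10)).items()}
for k in R: print(k,R[k])
print("ctr",sum(R.values())/4)
d=R['nl']-R['nr'];d2=R['fl']-R['nl'];print(np.linalg.norm(d),np.linalg.norm(d2), np.arctan2(-d[0],d[1]),np.arctan2(d2[1],d2[0]))
for q in [(208,2),(222,222),(262,267),(480,267),(250,267),(275,267),(467,267),(494,267),(228,240),(535,238)]: print(q,c(*q,24),c(*q,46))
a=f["img"][145:175,135:345,::-1]; b=f["img"][0:160,110:170,::-1]
cv2.imwrite("pics/c2.png",np.vstack([cv2.resize(a,(798,114),interpolation=cv2.INTER_CUBIC),np.pad(cv2.resize(cv2.rotate(b,cv2.ROTATE_90_CLOCKWISE),(798,300),interpolation=cv2.INTER_CUBIC),((0,0),(0,0),(0,0)))]))
```

```text
nr [ 471.4 -377.7   68. ]
nl [ 438.1 -202.5   68. ]
fl [ 554.2 -180.    68. ]
fr [ 587.7 -354.6   68. ]
ctr [ 512.85 -278.7    68.  ]
178.33656383366815 118.26013698622205 0.18782805238204536 0.1914254815253432
(208, 2) [ 583.7 -136.3   24. ] [ 578.2 -144.9   46. ]
(222, 222) [ 433.7 -142.6   24. ] [ 437.3 -150.8   46. ]
(262, 267) [ 400.4 -174.1   24. ] [ 406.  -180.4   46. ]
(480, 267) [ 417.3 -350.3   24. ] [ 421.9 -345.9   46. ]
(250, 267) [ 399.5 -164.4   24. ] [ 405.1 -171.3   46. ]
(275, 267) [ 401.4 -184.6   24. ] [ 406.9 -190.2   46. ]
(467, 267) [ 416.3 -339.8   24. ] [ 420.9 -336.    46. ]
(494, 267) [ 418.4 -361.6   24. ] [ 422.9 -356.5   46. ]
(228, 240) [ 419.9 -147.    24. ] [ 424.3 -155.    46. ]
(535, 238) [ 444.9 -390.4   24. ] [ 447.7 -383.5   46. ]
```

View pics/c2.png

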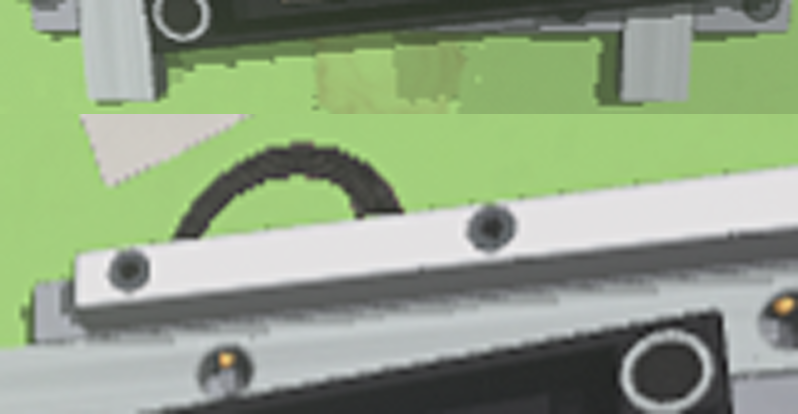

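The crop shows the fence top's inner edge clearly. Two sockets, with brass catches inside, are visible on the left bar at about (225,370) and (783,317). The bar ends are at y≈101 and the plate edge at y≈33 in the upper strip.

Run:
```python
from h import *
import pickle
f=pickle.load(open("wrist.pkl","rb"))
def rot(x,y,z): return w(f,110+(y-114)/5-.4,159-(x/4.9875)+.4,z)
def top(x,y,z): return w(f,135+x/3.8-.4,145+y/3.8-.4,z)
s1=rot(225,370,24);s2=rot(783,317,24); d=s2-s1; print("sockets",s1,s2,np.linalg.norm(d),np.arctan2(d[1],d[0]))
fa=rot(80,303,46);fb=rot(798,228,46);d=fb-fa;yaw=np.arctan2(d[1],d[0]);print("fence",fa,fb,np.linalg.norm(d),yaw)
ea=top(55,33,24);eb=top(760,33,24);d=ea-eb;print("edge",ea,eb,np.arctan2(-d[0],d[1]))
ba=top(120,101,24);bb=top(655,102,24);d=ba-bb;print("bars",ba,bb,np.linalg.norm(d),np.arctan2(-d[0],d[1]))
X=np.array([np.cos(yaw),np.sin(yaw),0]);Y=np.array([-X[1],X[0],0])
xe=(ea@X+eb@X)/2; ov=[xe-ba@X,xe-bb@X];print("overhang",ov)
O=X*(xe+114)+Y*(fa@Y-100.6);print("plate origin",O)
for n,q in dict(s1=s1,s2=s2,ba=ba,bb=bb,tray=np.array([512.85,-278.7,0])).items(): print(n,(q-O)@X,(q-O)@Y)
for n,q in dict(fl=(554.2,-180),nl=(438.1,-202.5),nr=(471.4,-377.7),fr=(587.7,-354.6)).items(): print(n,(np.array([*q,0])-O)@X,(np.array([*q,0])-O)@Y)
```

```text
sockets [ 468.85989085 -165.81472386   24.        ] [ 584.28457782 -154.79518969   24.        ] 115.94950839318692 0.09518100049639044
fence [ 436.1979897  -157.08626151   46.        ] [ 579.59417654 -144.45106141   46.        ] 143.95177901727146 0.08788693556025783
edge [ 420.45475705 -151.14311638   24.        ] [ 442.55778401 -381.17372609   24.        ] 0.09579323926224138
bars [ 399.62835212 -172.40989503   24.        ] [ 416.37980278 -350.34373976   24.        ] 178.72063171490151 0.09386759474812571
overhang [np.float64(23.526215380180304), np.float64(22.45735456396585)]
plate origin [ 544.39574189 -248.54231072    0.        ]
s1 -67.98299723373246 89.0383653596523
s2 47.963426720060895 89.8841011038045
ba -137.52621538018033 88.54536658333187
bb -136.4573545639659 -90.17206887591209
tray -34.07104497048022 -27.272402693268482
fl 15.78263954149508 67.41720941165269
nl -101.84417556407199 55.19459233834373
nr -84.05067567665222 -122.25207954297497
fr 33.828031817308236 -109.44933298009542
```

Measurements agree: sockets 116 mm apart (118 true), bars 179 mm apart (178 true). Plate yaw is 0.093 and the socket setting is about −9.5 mm. The tray is at (−34, −27) in the plate frame, turned +0.097. I'll use the open fingers as a two-point pusher, right side first.

Call:
{"method": "send_rows", "body": {"plan": [[0,0,0,20.5,27.9,10,85],[0,0,0,20.5,27.9,10,85],[0,0,0,20.5,27.9,10,85],[0,0,0,20.5,27.9,10,85],[0,0,0,20.5,27.9,10,85],[0,0,-6.92,0,0,0,85],[0,0,-6.92,0,0,0,85],[0,0,-6.92,0,0,0,85],[0,0,-6.92,0,0,0,85],[0,0,-6.92,0,0,0,85],[0,0,-6.92,0,0,0,85],[0,0,-6.92,0,0,0,85],[0,0,-6.92,0,0,0,85],[0,0,-6.92,0,0,0,85],[0,0,-6.92,0,0,0,85],[0,0,-6.92,0,0,0,85],[0,0,-6.92,0,0,0,85],[0,0,-6.92,0,0,0,85],[0,0,0,0,0,0,85]]}}

```text
time: 3.03
tcp_pos: [528.5, -417.6, 179.3]
eef_rot: [-2.116, -2.321, 0.001]
contact_force: [-0.2, -0.5, -0.5]
grip_width: 84.9
grasp_force: 0.0
```

```bash
cat >> h.py <<'E'
yaw=.093;X=np.array([np.cos(yaw),np.sin(yaw),0]);Y=np.array([-X[1],X[0],0]);O=np.array([544.4,-248.5,0])
def st():
    s=observe(); R=cv2.Rodrigues(s["eef_rot"])[0]; q=s["tcp_pos"]-O; F=s["contact_force"]
    print("t",round(s["time"],2),"plate xyz",(q@X).round(1),(q@Y).round(1),q[2].round(1),"toolx yaw rel",(np.arctan2(R[1,0],R[0,0])-yaw).round(4),"F",(F@X).round(1),(F@Y).round(1),F[2].round(1),"tilt",R[2].round(3))
E
python3 -c "
from h import *
st();print(observe()['qpos'].round(2))"
```

```text
t 3.03 plate xyz -31.6 -166.8 179.3 toolx yaw rel 1.5699 F -0.3 -0.5 -0.5 tilt [ 0.    -0.001 -1.   ]
[-0.69  0.5   1.38 -0.    1.27 -0.78]
```

Call:
{"method": "send_rows", "body": {"plan": [[0,0,0,0,0,26.2,85],[0,0,0,0,0,26.2,85],[0,0,0,0,0,26.2,85],[0,0,0,0,0,26.2,85],[0,0,0,0,0,26.2,85],[0,0,0,0,0,0,85],[0,0,0,3,0,0,85],[0,0,0,3,0,0,85],[0,0,0,3,0,0,85],[0,0,0,3,0,0,85],[0,0,0,3,0,0,85],[0,0,0,3,0,0,85],[0,0,0,2,0,0,85],[0,0,0,2,0,0,85],[0,0,0,2,0,0,85],[0,0,0,2,0,0,85],[0,0,0,0,0,0,85]]}}

```text
time: 4.45
tcp_pos: [527.2, -389.9, 48.6]
eef_rot: [-2.116, -2.321, -0.0]
contact_force: [0.3, -0.2, -0.5]
grip_width: 85.3
grasp_force: 0.0
```

Run:
```python
from h import *
st()
f=shot("wrist"); pickle=__import__("pickle");pickle.dump(f,open("w3.pkl","wb"));cv2.imwrite("pics/w3.png",cv2.resize(f["img"][...,::-1],(800,600),interpolation=cv2.INTER_CUBIC))
```

```text
t 4.45 plate xyz -30.3 -139.1 48.6 toolx yaw rel 1.5702 F 0.2 -0.2 -0.5 tilt [ 0. -0. -1.]
```

View pics/w3.png

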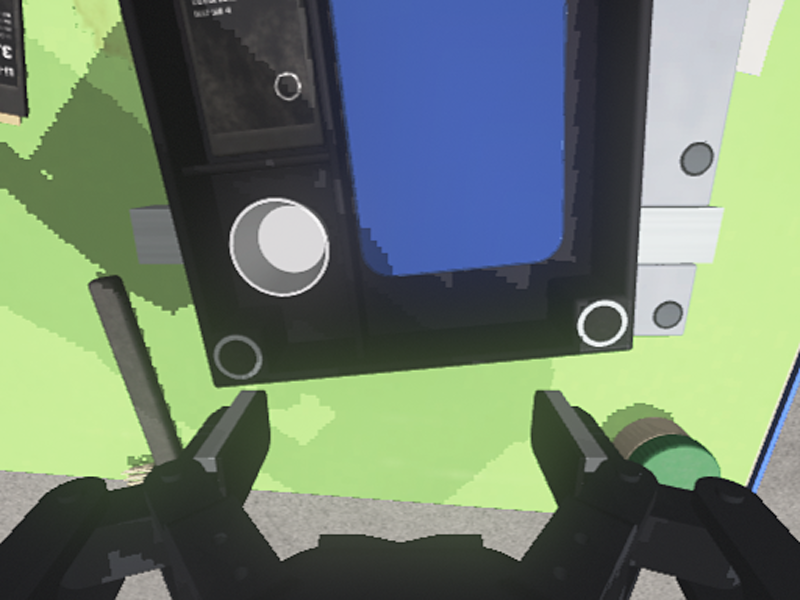

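The wrist view shows both fingertips just short of the tray's right wall, near the rings at (238,357) and (602,323). The brush and pot are clear below. I'll push on.

Call:
{"method": "send_rows", "body": {"plan": [[0,0,0,1.5,0,0,85],[0,0,0,1.5,0,0,85],[0,0,0,1.5,0,0,85],[0,0,0,1.5,0,0,85],[0,0,0,1.5,0,0,85],[0,0,0,1.5,0,0,85],[0,0,0,1.5,0,0,85],[0,0,0,1.5,0,0,85],[0,0,0,1.5,0,0,85],[0,0,0,1.5,0,0,85],[0,0,0,1.5,0,0,85],[0,0,0,1.5,0,0,85]]}}

```text
time: 5.5
tcp_pos: [525.6, -372.2, 48.6]
eef_rot: [2.117, 2.321, -0.0]
contact_force: [-1.0, -0.2, -0.4]
grip_width: 84.7
grasp_force: 0.0
```

```bash
python3 -c "
from h import *
st()"
```

```text
t 5.5 plate xyz -30.2 -121.4 48.6 toolx yaw rel 1.57 F -1.0 -0.1 -0.4 tilt [-0.  0. -1.]
```

Call:
{"method": "send_rows", "body": {"plan": [[0,0,0,1,0,0,85],[0,0,0,1,0,0,85],[0,0,0,1,0,0,85],[0,0,0,1,0,0,85],[0,0,0,1,0,0,85],[0,0,0,1,0,0,85],[0,0,0,1,0,0,85]]}}

```text
time: 6.08
tcp_pos: [525.0, -365.3, 48.7]
eef_rot: [2.117, 2.321, -0.0]
contact_force: [-0.2, -0.0, 0.7]
grip_width: 85.1
grasp_force: 0.0
```

Run:
```python
from h import *
st()
f=shot("wrist");cv2.imwrite("pics/w4.png",cv2.resize(f["img"][...,::-1],(800,600),interpolation=cv2.INTER_CUBIC))
```

```text
t 6.08 plate xyz -30.2 -114.5 48.7 toolx yaw rel 1.5699 F -0.2 0.0 0.7 tilt [-0.  0. -1.]
```

View pics/w4.png

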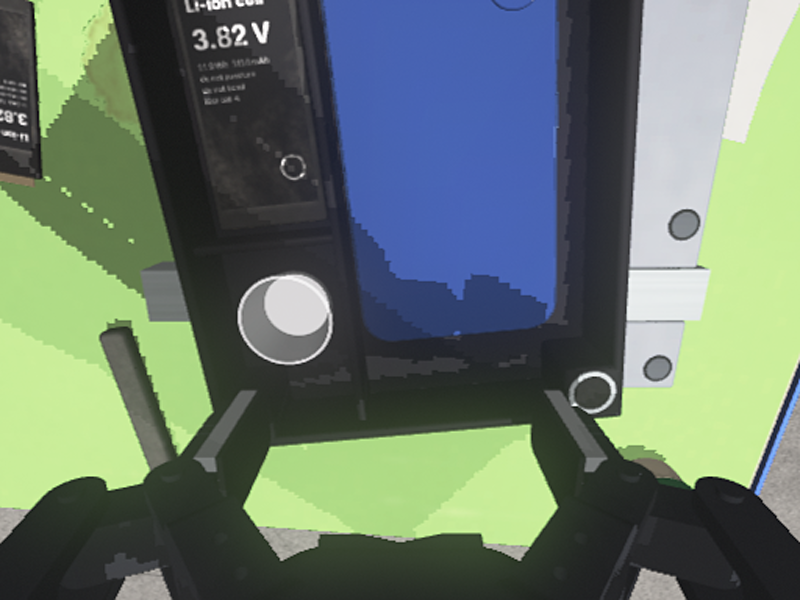

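The view shows the tray still turned and not yet pushed, and it is unclear how the fingertips sit against the wall. I'll check their height from the depth map.

Run:
```python
from h import *
f=shot("wrist");st()
def c(u,v):
    q=w(f,u*.64,v*.64)-O;return (q@X).round(),(q@Y).round(),q[2].round()
for q in [(250,395),(262,400),(240,420),(215,460),(180,480),(545,395),(560,420),(594,407),(560,440),(400,436),(300,441),(594,392),(480,428),(400,470)]: print(q,c(*q))
s=observe();print("tcp px",p(f,s["tcp_pos"])/.64, p(f,s["tcp_pos"]-[0,0,19])/.64)
```

```text
t 6.18 plate xyz -30.2 -114.4 48.6 toolx yaw rel 1.5701 F -0.1 0.3 -0.1 tilt [-0.  0. -1.]
(250, 395) (np.float64(-76.0), np.float64(-103.0), np.float64(83.0))
(262, 400) (np.float64(-74.0), np.float64(-107.0), np.float64(78.0))
(240, 420) (np.float64(-74.0), np.float64(-103.0), np.float64(97.0))
(215, 460) (np.float64(-75.0), np.float64(-104.0), np.float64(113.0))
(180, 480) (np.float64(-78.0), np.float64(-102.0), np.float64(123.0))
(545, 395) (np.float64(13.0), np.float64(-103.0), np.float64(83.0))
(560, 420) (np.float64(13.0), np.float64(-103.0), np.float64(97.0))
(594, 407) (np.float64(35.0), np.float64(-115.0), np.float64(69.0))
(560, 440) (np.float64(12.0), np.float64(-106.0), np.float64(101.0))
(400, 436) (np.float64(-31.0), np.float64(-172.0), np.float64(0.0))
(300, 441) (np.float64(-31.0), np.float64(-36.0), np.float64(205.0))
(594, 392) (np.float64(34.0), np.float64(-109.0), np.float64(69.0))
(480, 428) (np.float64(-3.0), np.float64(-124.0), np.float64(68.0))
(400, 470) (np.float64(-31.0), np.float64(-193.0), np.float64(0.0))
tcp px [[401.30635324 377.88838848]] [[401.12644569 357.40574595]]
```

Run:
```python
from h import *
import pickle
def cloud(f):
    v,u=np.mgrid[0:384,0:512]; d=f["z_map"]; K=np.array(f["mtx"]); 
    P=np.stack([(u-K[0,2])/K[0,0]*d,(v-K[1,2])/K[1,1]*d,d],-1); return (P-np.ravel(f["tvec"]))@f["R"],u,v
f=pickle.load(open("wrist.pkl","rb")); P,u,v=cloud(f)
T=np.array([414.6,-286.6,229.4]);a=.0945
tx=np.array([np.cos(a),np.sin(a),0]);ty=np.array([np.sin(a),-np.cos(a),0])
q=P-T; L=np.stack([q@tx,q@ty,-q[...,2]],-1)
m=(L[...,2]<40)&(L[...,2]>-60)&(abs(L[...,1])<75)&(abs(L[...,0])<60)&(f["z_map"]>0)
for s in(-1,1):
    Q=L[m&(L[...,1]*s>0)]; i=np.argsort(-Q[:,2])[:400:40]; print(Q[i].round(1).tolist())
# scene and side now
for n in("scene","side"):
    g=shot(n);P,u,v=cloud(g);s=observe();q=P-s["tcp_pos"];a=np.array([-Y[0],0,0]);L=np.stack([q@Y,q@X,-q[...,2]],-1)
    for sg in(-1,1):
        m=(abs(L[...,0])<25)&(L[...,1]*sg>30)&(L[...,1]*sg<62)&(L[...,2]<40)&(L[...,2]>-70)&(g["z_map"]>0)
        Q=L[m]; print(n,sg,len(Q),Q[np.argsort(-Q[:,2])[::max(1,len(Q)//14)]].round(0).tolist())
```

```text
[[6.8, -44.1, -26.9], [4.1, -43.7, -29.0], [0.1, -44.1, -30.7], [0.2, -43.8, -31.8], [-2.5, -43.7, -32.9], [-7.7, -44.0, -33.6], [1.8, -43.8, -34.5], [7.1, -55.9, -35.2], [10.8, -45.3, -36.1], [7.0, -54.8, -36.8]]
[[5.9, 41.2, -27.1], [1.3, 41.1, -28.9], [-1.1, 40.8, -30.5], [5.2, 40.9, -31.8], [-3.1, 40.9, -32.7], [-7.5, 41.0, -33.7], [11.0, 41.0, -34.5], [11.0, 42.1, -35.3], [10.8, 42.4, -36.0], [-9.8, 40.8, -36.9]]
scene -1 457 [[-17.0, -59.0, 39.0], [-18.0, -50.0, 28.0], [20.0, -50.0, 26.0], [-16.0, -39.0, 25.0], [20.0, -58.0, 24.0], [-17.0, -35.0, 6.0], [-20.0, -55.0, -5.0], [15.0, -47.0, -11.0], [-5.0, -45.0, -18.0], [-13.0, -30.0, -20.0], [-1.0, -53.0, -33.0], [-8.0, -50.0, -41.0], [4.0, -55.0, -49.0], [-7.0, -54.0, -55.0], [-8.0, -49.0, -63.0]]
scene 1 418 [[-18.0, 47.0, 40.0], [-18.0, 32.0, 27.0], [-4.0, 32.0, 25.0], [-7.0, 37.0, 23.0], [23.0, 58.0, 8.0], [-11.0, 34.0, 2.0], [12.0, 56.0, -2.0], [1.0, 57.0, -11.0], [-7.0, 31.0, -19.0], [4.0, 44.0, -32.0], [-6.0, 42.0, -39.0], [-5.0, 42.0, -46.0], [-3.0, 41.0, -53.0], [-5.0, 44.0, -60.0], [-6.0, 46.0, -65.0]]
side -1 201 [[7.0, -41.0, 13.0], [-7.0, -40.0, 6.0], [-3.0, -34.0, 4.0], [0.0, -47.0, 0.0], [-8.0, -32.0, -4.0], [8.0, -59.0, -7.0], [24.0, -53.0, -10.0], [15.0, -61.0, -12.0], [-8.0, -44.0, -16.0], [-6.0, -44.0, -21.0], [7.0, -48.0, -33.0], [-9.0, -45.0, -40.0], [5.0, -43.0, -48.0], [-1.0, -42.0, -58.0], [10.0, -48.0, -63.0]]
side 1 117 [[9.0, 33.0, 11.0], [13.0, 44.0, 8.0], [8.0, 43.0, 7.0], [22.0, 39.0, 3.0], [12.0, 56.0, -2.0], [-5.0, 42.0, -8.0], [-4.0, 47.0, -17.0], [-2.0, 54.0, -20.0], [12.0, 45.0, -32.0], [11.0, 43.0, -38.0], [-2.0, 54.0, -41.0], [9.0, 49.0, -46.0], [-7.0, 56.0, -52.0], [5.0, 56.0, -58.0], [12.0, 50.0, -65.0]]
```

The depth shows that with the gripper open, the tips sit about 26 mm *above* the reported TCP, so they passed over the wall without touching. Back out and measure tip reach at a smaller opening.

Call:
{"method": "send_rows", "body": {"plan": [[0,0,0,-12,0,0,85],[0,0,0,-12,0,0,85],[0,0,0,-12,0,0,85],[0,0,0,-12,0,0,85],[0,0,0,0,0,-30,50],[0,0,0,0,0,0,50],[0,0,0,0,0,0,50],[0,0,0,0,0,0,50],[0,0,0,0,0,0,50]]}}

```text
time: 7.03
tcp_pos: [528.9, -413.1, 77.8]
eef_rot: [-2.116, -2.32, 0.0]
contact_force: [-0.1, 0.2, -0.3]
grip_width: 50.1
grasp_force: 0.0
```

```bash
cat > tip.py <<'E'
from h import *
def cloud(f):
    v,u=np.mgrid[0:384,0:512]; d=f["z_map"]; K=np.array(f["mtx"]); 
    P=np.stack([(u-K[0,2])/K[0,0]*d,(v-K[1,2])/K[1,1]*d,d],-1); return (P-np.ravel(f["tvec"]))@f["R"]
def tips(n="wrist"):
    f=shot(n);s=observe();R=cv2.Rodrigues(s["eef_rot"])[0];st();L=(cloud(f)-s["tcp_pos"])@R
    m0=(L[...,2]<35)&(L[...,2]>-110)&(abs(L[...,1])<75)&(abs(L[...,0])<45)&(f["z_map"]>0)
    print("grip",s["grip_width"])
    for sg in(-1,1):
        Q=L[m0&(L[...,1]*sg>4)];i=np.argsort(-Q[:,2])[:400:50];print(Q[i].round(0).tolist())
    B=L[m0&(abs(L[...,1])<8)];i=np.argsort(-B[:,2])[:200:30];print("mid",B[i].round(0).tolist())
    return f
E
python3 -c "
from tip import *
tips();print(observe()['qpos'])"
```

```text
t 7.08 plate xyz -30.7 -162.3 77.7 toolx yaw rel 1.57 F -0.2 0.4 0.3 tilt [ 0.001 -0.001 -1.   ]
grip 50.3042305480337
[[35.0, -33.0, 35.0], [35.0, -41.0, 33.0], [44.0, -45.0, 31.0], [42.0, -44.0, 29.0], [39.0, -44.0, 27.0], [38.0, -7.0, 25.0], [37.0, -44.0, 23.0], [38.0, -44.0, 21.0]]
[[45.0, 38.0, 35.0], [40.0, 10.0, 33.0], [44.0, 55.0, 31.0], [41.0, 24.0, 29.0], [40.0, 9.0, 27.0], [43.0, 49.0, 25.0], [41.0, 24.0, 24.0], [42.0, 26.0, 22.0]]
mid [[44.0, -6.0, 35.0], [38.0, -6.0, 31.0], [38.0, -1.0, 27.0], [39.0, 4.0, 23.0], [39.0, 6.0, 20.0], [40.0, 7.0, 17.0], [40.0, 6.0, 14.0]]
[-6.80019110e-01  5.73696235e-01  1.51318609e+00 -6.84236730e-05
  1.05641303e+00 -7.72197316e-01]
```

```bash
sed -i 's/abs(L\[...,0\])<45/abs(L[...,0])<20/' tip.py; python3 -c "
from tip import *
tips()"
```

```text
t 7.13 plate xyz -30.7 -162.2 77.7 toolx yaw rel 1.5701 F 0.2 -0.9 0.2 tilt [ 0.001 -0.001 -1.   ]
grip 49.91102213589397
[[8.0, -26.0, -17.0], [9.0, -26.0, -21.0], [9.0, -26.0, -23.0], [11.0, -26.0, -25.0], [2.0, -26.0, -26.0], [-2.0, -26.0, -28.0], [2.0, -26.0, -29.0], [1.0, -26.0, -30.0]]
[[-3.0, 24.0, -17.0], [9.0, 24.0, -21.0], [11.0, 30.0, -24.0], [11.0, 24.0, -25.0], [11.0, 26.0, -26.0], [7.0, 35.0, -28.0], [11.0, 25.0, -29.0], [7.0, 35.0, -30.0]]
mid [[10.0, 4.0, -87.0], [10.0, 6.0, -88.0], [10.0, 7.0, -88.0], [10.0, 0.0, -88.0], [10.0, -1.0, -88.0], [11.0, 5.0, -89.0], [11.0, -2.0, -89.0]]
```

Call:
{"method": "send_rows", "body": {"plan": [[0,0,0,0,0,0,0],[0,0,0,0,0,0,0],[0,0,0,0,0,0,0],[0,0,0,0,0,0,0],[0,0,0,0,0,0,0],[0,0,0,0,0,0,0]]}}

```text
time: 7.63
tcp_pos: [529.4, -413.1, 78.7]
eef_rot: [2.116, 2.321, -0.0]
contact_force: [-0.1, 0.0, 0.5]
grip_width: -0.2
grasp_force: 0.0
```

Run:
```python
from tip import *
f=tips();cv2.imwrite("pics/w5.png",cv2.resize(f["img"][...,::-1],(800,600)))
```

```text
t 7.68 plate xyz -30.2 -162.6 78.7 toolx yaw rel 1.5701 F 0.2 0.1 -0.0 tilt [-0.  0. -1.]
grip -0.2568642383150713
[[11.0, -5.0, -18.0], [7.0, -9.0, -23.0], [11.0, -6.0, -26.0], [7.0, -10.0, -28.0], [7.0, -14.0, -30.0], [7.0, -14.0, -33.0], [11.0, -6.0, -35.0], [7.0, -10.0, -38.0]]
[[11.0, 6.0, -18.0], [7.0, 8.0, -24.0], [7.0, 12.0, -27.0], [7.0, 7.0, -30.0], [11.0, 4.0, -33.0], [7.0, 11.0, -35.0], [11.0, 5.0, -38.0], [11.0, 5.0, -40.0]]
mid [[11.0, -5.0, -18.0], [11.0, -6.0, -19.0], [12.0, 4.0, -21.0], [11.0, 2.0, -22.0], [7.0, 7.0, -23.0], [11.0, -4.0, -24.0], [7.0, 8.0, -25.0]]
```

Shut tips are about 15 mm above the reported TCP, open tips about 27 mm, and the body 88 mm. So the tool sits a consistent ~33 mm higher than documented. I'll redo the approach 30 mm lower (TCP z≈20, tips ≈46).

Call:
{"method": "send_rows", "body": {"plan": [[0,0,0,0,0,0,85],[0,0,0,0,0,0,85],[0,0,0,0,0,0,85],[0,0,0,0,0,0,85],[0,0,0,0,0,15,85],[0,0,0,0,0,15,85],[0,0,0,0,0,15,85],[0,0,0,0,0,14,85],[0,0,0,0,0,0,85],[0,0,0,3,0,0,85],[0,0,0,3,0,0,85],[0,0,0,3,0,0,85],[0,0,0,3,0,0,85],[0,0,0,2,0,0,85],[0,0,0,2,0,0,85],[0,0,0,2,0,0,85],[0,0,0,2,0,0,85],[0,0,0,2,0,0,85],[0,0,0,2,0,0,85]]}}

```text
time: 9.27
tcp_pos: [527.3, -390.0, 20.0]
eef_rot: [2.115, 2.321, -0.001]
contact_force: [-0.8, -3.5, 0.5]
grip_width: 85.1
grasp_force: 1.4
```

```bash
cat >> tip.py <<'E'
def rings():
    # tray pose via side-view: project model rings, refine numerically using rim depth cloud
    f=shot("side");P=cloud(f)
    q=P-O;x=q@X;y=q@Y;z=q[...,2]
    b=(f["img"].max(-1)<60)&(z>36)&(z<80)&(abs(x)<140)&(abs(y)<150)
    r=cv2.minAreaRect(np.c_[x[b],y[b]].astype(np.float32)); print("dark rect",r)
E
python3 -c "
from tip import *
st();rings()"
```

```text
t 9.27 plate xyz -30.1 -139.3 20.0 toolx yaw rel 1.5704 F -1.1 -3.4 0.5 tilt [-0.002  0.001 -1.   ]
dark rect ((-30.48422622680664, -33.572296142578125), (147.78811645507812, 225.22335815429688), 5.235159873962402)
```

Contact, 3.4 N. Continue pushing.

Call:
{"method": "send_rows", "body": {"plan": [[0,0,0,1.5,0,0,85],[0,0,0,1.5,0,0,85],[0,0,0,1.5,0,0,85],[0,0,0,1.5,0,0,85],[0,0,0,1.5,0,0,85],[0,0,0,1.5,0,0,85],[0,0,0,1.5,0,0,85],[0,0,0,1.5,0,0,85],[0,0,0,1.5,0,0,85],[0,0,0,1.5,0,0,85],[0,0,0,1.5,0,0,85],[0,0,0,1.5,0,0,85]]}}

```text
time: 10.32
tcp_pos: [525.6, -371.4, 19.7]
eef_rot: [2.116, 2.321, -0.0]
contact_force: [0.1, -3.5, 2.4]
grip_width: 85.5
grasp_force: 1.6
```

```bash
python3 -c "
from tip import *
st();rings()"
```

```text
t 10.32 plate xyz -30.1 -120.6 19.7 toolx yaw rel 1.5701 F -0.2 -3.5 2.4 tilt [-0.  0. -1.]
dark rect ((-25.83514404296875, -16.002731323242188), (146.9264373779297, 223.7739715576172), 2.1625640392303467)
```

Call:
{"method": "send_rows", "body": {"plan": [[0,0,0,1,0,0,85],[0,0,0,1,0,0,85],[0,0,0,1,0,0,85],[0,0,0,1,0,0,85],[0,0,0,1,0,0,85],[0,0,0,1,0,0,85],[0,0,0,0.5,0,0,85],[0,0,0,0.5,0,0,85]]}}

```text
time: 11.03
tcp_pos: [524.7, -365.0, 19.6]
eef_rot: [2.115, 2.322, -0.002]
contact_force: [-1.3, -5.5, 0.7]
grip_width: 85.0
grasp_force: 2.8
```

```bash
python3 -c "
from tip import *
st();rings()"
```

```text
t 11.03 plate xyz -30.4 -114.1 19.6 toolx yaw rel 1.5709 F -1.8 -5.4 0.7 tilt [-0.001 -0.    -1.   ]
dark rect ((-26.036972045898438, -9.424468994140625), (147.64500427246094, 222.37081909179688), 1.9396917819976807)
```

Call:
{"method": "send_rows", "body": {"plan": [[0,0,0,1,0,0,85],[0,0,0,1,0,0,85],[0,0,0,1,0,0,85],[0,0,0,0.5,0,0,85]]}}

```text
time: 11.42
tcp_pos: [523.5, -364.2, 19.8]
eef_rot: [2.11, 2.323, -0.008]
contact_force: [-4.7, -13.1, 0.1]
grip_width: 85.2
grasp_force: 6.4
```

```bash
cat >> tip.py <<'E'
def pose(view=None):
    # register tray rim (z 55..) : find bright ring blobs in side view near expected; white circles on dark
    f=shot("side");g=cv2.resize(f["img"][120:245,140:285],None,fx=6,fy=6,interpolation=cv2.INTER_CUBIC);cv2.imwrite("pics/s.png",g[...,::-1]);return f
E
python3 -c "
from tip import *
st();rings();pose()"
```

```text
t 11.42 plate xyz -31.5 -113.2 19.8 toolx yaw rel 1.5735 F -5.9 -12.6 0.1 tilt [-0.006 -0.002 -1.   ]
dark rect ((-26.197479248046875, -8.1483154296875), (146.85061645507812, 220.09205627441406), 1.1387598514556885)
```

Force climbed to 13 N, so it is likely on the fence. I'll track the rings by template matching against the first side view to check squareness.

```bash
cat >> tip.py <<'E'
import pickle
R0=dict(nr=(471.65,-377.35),nl=(438.4,-202.4),fl=(554.1,-179.6),fr=(587.45,-355.15))
T0={'nr':(-60,-90),'nl':(-60,90),'fl':(60,90),'fr':(60,-90)}
def pose2(z=68,hz=None):
    f0=pickle.load(open("side.pkl","rb"));f=shot("side");S=6
    up=lambda im:cv2.resize(cv2.cvtColor(im,cv2.COLOR_RGB2GRAY),None,fx=S,fy=S,interpolation=cv2.INTER_CUBIC)
    A,B=up(f0["img"]),up(f["img"]);A2=[];W=[];res={}
    for k in R0:
        u,v=(p(f0,[*R0[k],68])[0]+.5)*S;u,v=int(u),int(v);h=27
        t=A[v-h:v+h+1,u-h:u+h+1]; m=150;r=cv2.matchTemplate(B[v-m:v+m,u-m:u+m],t,cv2.TM_CCOEFF_NORMED)
        _,s,_,l=cv2.minMaxLoc(r);uu=u-m+l[0]+h;vv=v-m+l[1]+h
        off=(p(f0,[*R0[k],68])[0]+.5)*S-[u,v]
        q=w(f,(uu+off[0])/S-.5,(vv+off[1])/S-.5,z)-O;res[k]=(q@X,q@Y,s)
        print(k,round(q@X,1),round(q@Y,1),round(s,2))
    src=np.array([T0[k] for k in res if res[k][2]>.8],float);dst=np.array([res[k][:2] for k in res if res[k][2]>.8])
    if len(src)>1:
        a=src-src.mean(0);b=dst-dst.mean(0);th=np.arctan2((a[:,0]*b[:,1]-a[:,1]*b[:,0]).sum(),(a*b).sum());c,s=np.cos(th),np.sin(th)
        print("pose",dst.mean(0)-np.array([[c,-s],[s,c]])@src.mean(0),"yaw",th)
E
python3 -c "
from tip import *
pose2()"
```

```text
nr -56.1 -90.5 0.79
nl -101.5 -13.9 0.78
fl 29.5 90.5 0.95
fr -39.5 -90.3 0.91
pose [-61.08291236  21.46661839] yaw -0.36442613803742746
```

Run:
```python
from h import *
import pickle
a=shot("side")["img"][135:225,155:265];f=shot("wrist");pickle.dump(f,open("w6.pkl","wb"))
a=cv2.resize(a,(400,327),interpolation=cv2.INTER_CUBIC);b=cv2.resize(f["img"],(400,300));b=np.pad(b,((0,27),(0,0),(0,0)))
cv2.imwrite("pics/comb.png",np.hstack([a,b])[...,::-1]);st()
```

```text
t 11.67 plate xyz -31.6 -113.2 19.8 toolx yaw rel 1.573 F -5.7 -13.1 1.6 tilt [-0.005 -0.002 -1.   ]
```

View pics/comb.png

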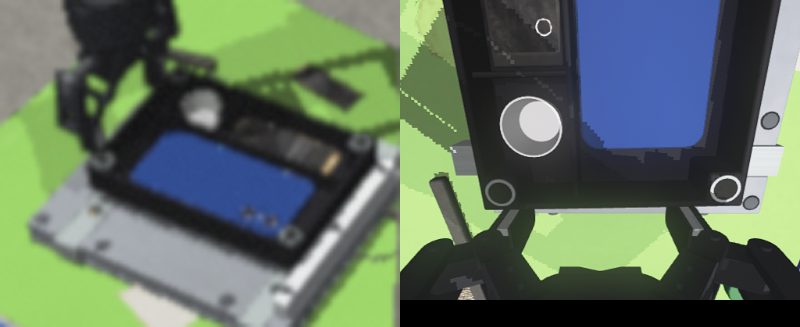

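The composite shows the tray apparently flush along the fence. Side rings: fl (291,235), nl (361,143), fr (101,158). Wrist rings: nr (99,192), fr (325,189). Contents are in place.

Run:
```python
from h import *
import pickle
f=pickle.load(open("side.pkl","rb"))
for n,(a,b) in dict(fl=(291,235),nl=(361,143),fr=(101,158)).items():
    q=w(f,155+a/3.636-.36,135+b/3.636-.36,68)-O;print(n,q@X,q@Y)
f=pickle.load(open("w6.pkl","rb"))
for n,(a,b) in dict(nr=(99,192),fr=(325,189)).items():
    q=w(f,a*1.28,b*1.28,68)-O;print(n,q@X,q@Y)
```

```text
fl 30.02766770991105 91.09153420155835
nl -86.42734391346278 88.80876487275171
fr 33.34374096243057 -89.89574260505096
nr -85.46815037102789 -90.8085870614209
fr 33.602987398326825 -88.74213102909646
```

The tray is about 0.018 rad from square, with the near-left end ~2 mm off the fence. Turn the pusher slightly so the near finger leads.

Call:
{"method": "send_rows", "body": {"plan": [[0,0,0,-1.5,0,0,85],[0,0,0.8,0,0,0,85],[0,0,0.8,0,0,0,85],[0,0,0.4,0.5,0,0,85],[0,0,0,0.5,0,0,85],[0,0,0,0.5,0,0,85],[0,0,0,0,0,0,85]]}}

```text
time: 12.25
tcp_pos: [523.0, -365.5, 19.8]
eef_rot: [2.149, 2.286, -0.011]
contact_force: [-6.8, -16.2, -0.3]
grip_width: 84.7
grasp_force: 7.7
```

```bash
cat >> tip.py <<'E'
def wr(z=68,guess=None):
    # rings nr, fr in wrist view: refine around expected by template = synthetic ring
    f=shot("wrist");S=4;g=cv2.resize(cv2.cvtColor(f["img"],cv2.COLOR_RGB2GRAY),None,fx=S,fy=S,interpolation=cv2.INTER_CUBIC)
    out={}
    for k,(a,b) in guess.items():
        u,v=((p(f,O+a*X+b*Y+[0,0,z])[0]+.5)*S).astype(int); d=np.linalg.norm(p(f,[O+a*X+b*Y+[0,0,z]])-p(f,[O+(a+7)*X+b*Y+[0,0,z]]))*S
        best=(0,)
        for rr in np.linspace(.7,1.3,7):
            r=int(d*rr);h=r+8;t=np.zeros((2*h+1,2*h+1),np.uint8);cv2.circle(t,(h,h),r,255,5)
            m=int(9/7*d)+h;y0,x0=max(v-m,0),max(u-m,0);reg=g[y0:v+m,x0:u+m]
            if min(reg.shape)<2*h+2: continue
            _,s,_,l=cv2.minMaxLoc(cv2.matchTemplate(reg,t,cv2.TM_CCOEFF_NORMED))
            if s>best[0]:best=(s,x0+l[0]+h,y0+l[1]+h,rr)
        if len(best)>1:
            q=w(f,best[1]/S-.5,best[2]/S-.5,z)-O;out[k]=((q@X).round(1),(q@Y).round(1));print(k,out[k],round(best[0],2),round(best[3],2))
    return f
E
python3 -c "
from tip import *
st();wr(guess=dict(nr=(-86,-91),fr=(33,-90)));pose2()"
```

```text
t 12.25 plate xyz -32.2 -114.5 19.8 toolx yaw rel 1.5397 F -8.3 -15.5 -0.3 tilt [-0.008 -0.002 -1.   ]
nr (np.float64(-85.5), np.float64(-90.7)) 0.52 1.0
fr (np.float64(33.7), np.float64(-88.3)) 0.46 0.9
nr -56.1 -90.5 0.77
nl -87.5 88.7 0.8
fl 29.5 90.5 0.95
fr -38.9 -89.9 0.91
pose [-60.82182469  21.55180537] yaw -0.362213871697288
```

Side friction at the fingers (Fx −8 against Fy −15) may be locking the turn, since squaring needs the right wall to move toward −x. I'll ease the pusher toward −x while holding the push.

Call:
{"method": "send_rows", "body": {"plan": [[0,0,0,0,-1.5,0,85],[0,0,0,0,-1.5,0,85],[0,0,0,0,-1.5,0,85],[0,0,0,0,-1.5,0,85],[0,0,0,0,-1,0,85],[0,0,0,0,-1,0,85],[0,0,0,0,0,0,85]]}}

```text
time: 12.93
tcp_pos: [518.0, -364.1, 20.1]
eef_rot: [2.151, 2.281, -0.002]
contact_force: [1.5, -8.6, -1.2]
grip_width: 84.8
grasp_force: 4.7
```

```bash
python3 -c "
from tip import *
st();wr(guess=dict(nr=(-86,-91),fr=(33,-90)));pose2()"
```

```text
t 12.93 plate xyz -37.0 -112.6 20.1 toolx yaw rel 1.5364 F 0.7 -8.7 -1.2 tilt [-0.006  0.004 -1.   ]
nr (np.float64(-89.9), np.float64(-88.6)) 0.53 1.0
fr (np.float64(29.4), np.float64(-89.1)) 0.48 0.9
nr -62.2 -88.9 0.79
nl -89.1 90.2 0.88
fl 29.9 89.7 0.92
fr -45.2 -89.3 0.91
pose [-63.06848049   7.81572021] yaw -0.31327891570613164
```

The rings now read square to the fence: y −88.6/−89.1 on the right, 90.2/89.7 on the left. The centre is at x≈−30, so it needs about +20.5 mm along the plate. Go round to the near wall.

Call:
{"method": "send_rows", "body": {"plan": [[0,0,0,-10,0,0,85],[0,0,0,-10,0,0,85],[0,0,0,0,0,-20,85],[0,0,0,0,0,-20,85],[0,0,0,0,0,-15,85],[0,0,6.77,0,0,0,85],[0,0,6.77,0,0,0,85],[0,0,6.77,0,0,0,85],[0,0,6.77,0,0,0,85],[0,0,6.77,0,0,0,85],[0,0,6.77,0,0,0,85],[0,0,6.77,0,0,0,85],[0,0,6.77,0,0,0,85],[0,0,6.77,0,0,0,85],[0,0,6.77,0,0,0,85],[0,0,6.77,0,0,0,85],[0,0,6.77,0,0,0,85],[0,0,6.77,0,0,0,85]]}}

```text
time: 14.53
tcp_pos: [517.5, -380.9, 74.0]
eef_rot: [-3.136, -0.134, 0.001]
contact_force: [0.1, -0.3, 1.0]
grip_width: 85.0
grasp_force: 0.0
```

Call:
{"method": "send_rows", "body": {"plan": [[0,0,0,-20,-27,0,85],[0,0,0,-20,-27,0,85],[0,0,0,-20,-27,0,85],[0,0,0,-20,-27,0,85],[0,0,0,-20,-27,0,85],[0,0,0,0,0,0,85],[0,0,0,0,0,0,85]]}}

```text
time: 15.12
tcp_pos: [404.5, -254.8, 74.6]
eef_rot: [-3.137, -0.144, 0.002]
contact_force: [0.7, -0.1, 0.1]
grip_width: 84.7
grasp_force: 0.0
```

```bash
python3 -c "
from tip import *
st();wr(guess=dict(nr=(-90,-89),fr=(30,-89),nl=(-90,90),fl=(30,90)))"
```

```text
t 15.12 plate xyz -139.9 6.8 74.6 toolx yaw rel -0.0011 F 0.7 -0.1 0.1 tilt [-0.001 -0.002 -1.   ]
nr (np.float64(-89.6), np.float64(-88.9)) 0.61 1.0
fr (np.float64(-158.0), np.float64(-130.7)) 0.19 0.7
nl (np.float64(-88.6), np.float64(89.8)) 0.67 1.0
fl (np.float64(-136.5), np.float64(120.0)) 0.25 0.7
```

Call:
{"method": "send_rows", "body": {"plan": [[0,0,0,0,0,18,85],[0,0,0,0,0,18,85],[0,0,0,0,0,18,85],[0,0,0,0,0,0,85],[0,0,0,7,0,0,85],[0,0,0,7,0,0,85],[0,0,0,7,0,0,85],[0,0,0,3,0,0,85],[0,0,0,3,0,0,85],[0,0,0,2,0,0,85],[0,0,0,1,0,0,85],[0,0,0,1,0,0,85],[0,0,0,1,0,0,85],[0,0,0,1,0,0,85],[0,0,0,1,0,0,85],[0,0,0,1,0,0,85]]}}

```text
time: 16.5
tcp_pos: [440.4, -252.7, 20.6]
eef_rot: [-3.138, -0.144, 0.001]
contact_force: [-3.7, -0.4, 2.2]
grip_width: 85.1
grasp_force: 1.7
```

```bash
python3 -c "
from tip import *
st();wr(guess=dict(nr=(-86,-89),nl=(-86,90)));pose2()"
```

```text
t 16.5 plate xyz -103.9 5.5 20.6 toolx yaw rel -0.0014 F -3.8 -0.0 2.2 tilt [-0. -0. -1.]
nr (np.float64(-81.7), np.float64(-90.2)) 0.44 0.9
nl (np.float64(-82.5), np.float64(89.7)) 0.46 1.0
nr -88.0 -91.1 0.8
nl -87.7 61.2 0.75
fl 36.5 89.7 0.97
fr 36.1 -88.4 0.98
pose [-23.69502884   0.83612149] yaw -0.0025969404091444495
```

Pushing cleanly at 3.8 N with the tray square (yaw −0.003, x≈−23). Continue, with a slight bias toward the fence.

Call:
{"method": "send_rows", "body": {"plan": [[0,0,0,1,-0.3,0,85],[0,0,0,1,-0.3,0,85],[0,0,0,1,-0.3,0,85],[0,0,0,1,-0.3,0,85],[0,0,0,1,-0.2,0,85],[0,0,0,1,-0.2,0,85],[0,0,0,1,-0.2,0,85],[0,0,0,1,-0.2,0,85],[0,0,0,1,-0.2,0,85]]}}

```text
time: 17.35
tcp_pos: [450.4, -249.7, 20.7]
eef_rot: [-3.138, -0.143, -0.003]
contact_force: [-0.1, -0.1, 0.8]
grip_width: 84.8
grasp_force: 0.0
```

```bash
python3 -c "
from tip import *
st();wr(guess=dict(nr=(-76,-89),nl=(-76,90)));pose2()"
```

```text
t 17.35 plate xyz -93.7 7.6 20.7 toolx yaw rel -0.0019 F -0.1 -0.1 0.8 tilt [ 0.002  0.    -1.   ]
nr (np.float64(-70.1), np.float64(-88.5)) 0.45 0.9
nl (np.float64(-69.8), np.float64(88.1)) 0.5 1.0
nr -55.8 -86.5 0.75
nl -65.0 67.4 0.79
fl -25.8 -30.6 0.82
fr 58.1 -82.5 0.99
pose [ -15.38224639 -107.58467315] yaw 1.017335537597032
```

Force fell to zero and the rings shifted, so it looks like the pins dropped. I'll check the rim height with depth.

```bash
cat >> tip.py <<'E'
def heights(c=(-10,0),n="side"):
    f=shot(n);L=cloud(f)-O;x=L@X-c[0];y=L@Y-c[1];z=L[...,2]
    for k,(a,b) in T0.items():
        m=(abs(x-a)<9)&(abs(y-b)<9)&(z>25)&(z<90);print(n,k,m.sum(),np.percentile(z[m],[50,80,95]).round(1) if m.any() else None)
E
python3 -c "
from tip import *
heights();heights(n='wrist')
pose2(58);wr(z=58,guess=dict(nr=(-70,-89),nl=(-70,89)))
f0=pickle.load(open('side.pkl','rb'));L=cloud(f0)-O
for k,q in R0.items():
    d=np.hypot(L[...,0]+O[0]-q[0],L[...,1]+O[1]-q[1])<9; z=L[...,2][d];print('init',k,np.percentile(z,[50,80,95]).round(1))
"
```

```text
side nr 22 [52.  56.2 58.2]
side nl 25 [53.4 54.7 58. ]
side fl 24 [53.9 55.4 57.5]
side fr 22 [52.6 55.3 57.3]
wrist nr 1250 [54.9 55.5 56. ]
wrist nl 1263 [54.8 55.3 55.9]
wrist fl 0 None
wrist fr 0 None
nr -62.4 -90.1 0.77
nl -72.5 63.4 0.78
fl -30.8 -34.8 0.81
fr 54.8 -86.2 0.99
pose [ -18.95149846 -111.91664018] yaw 1.0293985796605092
nr (np.float64(-64.8), np.float64(-86.7)) 0.47 1.0
nl (np.float64(-65.2), np.float64(86.8)) 0.53 1.0
init nr [65.8 69.2 71.2]
init nl [67.7 69.5 72. ]
init fl [65.6 68.7 70. ]
init fr [67.4 69.3 70.8]
```

The rim is ~12-13 mm lower at all four corners, so the pins are in. Back off, rise, close the fingers and re-measure the rings.

Call:
{"method": "send_rows", "body": {"plan": [[0,0,0,-10,0,0,85],[0,0,0,-10,0,0,85],[0,0,0,0,0,-30,0],[0,0,0,0,0,-30,0],[0,0,0,0,0,-30,0],[0,0,0,0,0,-30,0],[0,0,0,0,0,-30,0],[0,0,0,0,0,0,0],[0,0,0,0,0,0,0]]}}

```text
time: 18.4
tcp_pos: [429.2, -252.2, 172.2]
eef_rot: [3.136, 0.144, 0.005]
contact_force: [-1.6, -0.6, -0.3]
grip_width: 0.5
grasp_force: 0.0
```

```bash
python3 -c "
from tip import *
tips();heights((-7,0));heights((-7,0),'wrist')
wr(z=57,guess=dict(nr=(-68,-89),nl=(-68,89),fl=(52,89),fr=(52,-89)));pose2(57)"
```

```text
t 18.45 plate xyz -115.8 7.7 170.6 toolx yaw rel -0.0015 F -1.0 0.9 -0.7 tilt [-0.  0. -1.]
grip 0.22475194784608185
[[11.0, -6.0, -19.0], [7.0, -8.0, -25.0], [11.0, -5.0, -28.0], [7.0, -11.0, -30.0], [6.0, -9.0, -33.0], [11.0, -6.0, -35.0], [7.0, -12.0, -37.0], [7.0, -9.0, -40.0]]
[[11.0, 6.0, -20.0], [11.0, 6.0, -25.0], [7.0, 12.0, -28.0], [7.0, 12.0, -30.0], [7.0, 8.0, -33.0], [7.0, 13.0, -36.0], [11.0, 6.0, -38.0], [7.0, 10.0, -40.0]]
mid [[6.0, -0.0, -17.0], [11.0, 1.0, -20.0], [11.0, -4.0, -21.0], [11.0, 1.0, -21.0], [-6.0, -0.0, -22.0], [-11.0, -0.0, -23.0], [11.0, 4.0, -24.0]]
side nr 30 [53.3 55.1 56.2]
side nl 34 [53.1 54.8 57.1]
side fl 34 [54.7 56.6 58.3]
side fr 26 [53.5 55.4 57.6]
wrist nr 387 [55.  55.6 56.2]
wrist nl 393 [54.8 55.5 56.2]
wrist fl 0 None
wrist fr 0 None
nr (np.float64(-65.8), np.float64(-88.3)) 0.84 1.0
nl (np.float64(-66.2), np.float64(88.3)) 0.85 1.0
nr -64.1 -90.7 0.79
nl -78.3 86.3 0.78
fl -31.6 -35.4 0.81
fr 54.0 -86.9 0.99
pose [ -19.71576158 -112.54916795] yaw 1.0293985796605105
```

Heights are consistent and the centre is at x≈−6. Press the near-left boss first.

Call:
{"method": "send_rows", "body": {"plan": [[0,0,0,16.7,-27,20,0],[0,0,0,16.7,-27,20,0],[0,0,0,16.6,-26,20,0],[0,0,0,0,0,28,0],[0,0,0,0,0,28,0],[0,0,0,0,0,3,0],[0,0,0,0,0,3,0],[0,0,0,0,0,2,0],[0,0,0,0,0,0,0]]}}

```text
time: 19.4
tcp_pos: [472.5, -168.0, 47.4]
eef_rot: [3.138, 0.144, 0.002]
contact_force: [0.3, 0.2, 0.3]
grip_width: 0.4
grasp_force: 0.0
```

```bash
python3 -c "
from tip import *
st()"
```

```text
t 19.4 plate xyz -64.1 86.8 47.4 toolx yaw rel -0.0016 F 0.4 0.1 0.3 tilt [ 0.002  0.001 -1.   ]
```

Call:
{"method": "send_rows", "body": {"plan": [[0,0,0,0,0,1,0],[0,0,0,0,0,1,0],[0,0,0,0,0,1,0],[0,0,0,0,0,1,0],[0,0,0,0,0,1,0],[0,0,0,0,0,1,0]]}}

```text
time: 19.9
tcp_pos: [471.9, -167.5, 40.7]
eef_rot: [3.138, 0.144, 0.0]
contact_force: [0.4, 0.1, 0.7]
grip_width: 0.3
grasp_force: 0.0
```

Call:
{"method": "send_rows", "body": {"plan": [[0,0,0,0,0,1,0],[0,0,0,0,0,1,0]]}}

```text
time: 20.07
tcp_pos: [472.0, -167.5, 40.2]
eef_rot: [3.138, 0.145, 0.0]
contact_force: [-6.1, 1.6, 23.6]
grip_width: -0.3
grasp_force: 12.0
```

Call:
{"method": "send_rows", "body": {"plan": [[0,0,0,0,0,0.5,0],[0,0,0,0,0,0,0],[0,0,0,0,0,0,0]]}}

```text
time: 20.32
tcp_pos: [472.0, -167.5, 40.3]
eef_rot: [3.138, 0.145, 0.001]
contact_force: [-4.5, 2.0, 17.5]
grip_width: -0.2
grasp_force: 9.1
```

```bash
python3 -c "
from tip import *
st();heights((-6,0))"
```

```text
t 20.32 plate xyz -64.6 87.4 40.3 toolx yaw rel -0.0009 F -4.3 2.4 17.5 tilt [ 0.001  0.001 -1.   ]
side nr 39 [52.9 55.5 57.7]
side nl 17 [55.1 64.1 78. ]
side fl 42 [52.6 54.9 56.5]
side fr 39 [52.4 55.7 57.4]
```

17 N without give; this corner may already be home. I'll compare the contact height at the near-right boss.

Call:
{"method": "send_rows", "body": {"plan": [[0,0,0,0,0,-15,0],[0,0,0,0,0,-15,0],[0,0,0,0,35,0,0],[0,0,0,0,35,0,0],[0,0,0,0,35,0,0],[0,0,0,0,35,0,0],[0,0,0,0,34,0,0],[0,0,0,0,0,0,0],[0,0,0,0,0,10,0],[0,0,0,0,0,10,0],[0,0,0,0,0,2,0],[0,0,0,0,0,1,0],[0,0,0,0,0,0,0]]}}

```text
time: 21.45
tcp_pos: [487.6, -339.4, 44.5]
eef_rot: [-3.137, -0.147, 0.002]
contact_force: [-0.2, -0.2, -1.0]
grip_width: -0.1
grasp_force: 0.0
```

Call:
{"method": "send_rows", "body": {"plan": [[0,0,0,0,0,1,0],[0,0,0,0,0,1,0],[0,0,0,0,0,1,0]]}}

```text
time: 21.7
tcp_pos: [488.2, -340.5, 42.5]
eef_rot: [3.138, 0.145, 0.001]
contact_force: [0.2, 0.2, 0.7]
grip_width: 0.3
grasp_force: 0.0
```

Call:
{"method": "send_rows", "body": {"plan": [[0,0,0,0,0,1,0],[0,0,0,0,0,1,0]]}}

```text
time: 21.87
tcp_pos: [488.0, -340.7, 40.3]
eef_rot: [3.138, 0.145, 0.001]
contact_force: [-1.6, 1.4, 13.4]
grip_width: -0.1
grasp_force: 7.7
```

Call:
{"method": "send_rows", "body": {"plan": [[0,0,0,0,0,0.7,0],[0,0,0,0,0,0,0]]}}

```text
time: 22.03
tcp_pos: [488.0, -340.7, 40.4]
eef_rot: [3.138, 0.144, 0.001]
contact_force: [-2.0, 1.4, 5.4]
grip_width: -0.2
grasp_force: 2.7
```

Call:
{"method": "send_rows", "body": {"plan": [[0,0,0,0,0,0.5,0],[0,0,0,0,0,0,0]]}}

```text
time: 22.2
tcp_pos: [488.0, -340.7, 40.4]
eef_rot: [3.138, 0.144, 0.001]
contact_force: [-2.4, 1.3, 7.1]
grip_width: -0.4
grasp_force: 4.1
```

Run:
```python
from tip import *
st();f=shot("scene");pickle.dump(f,open("sc2.pkl","wb"))
L=cloud(f)-O;x=L@X;y=L@Y;z=L[...,2]
for k,(a,b) in T0.items():
    m=(abs(x+6-a)<9)&(abs(y-b)<9)&(z>25)&(z<90);print("scene",k,m.sum(),np.percentile(z[m],[50,80,95]).round(1) if m.any() else None)
m=(x>72)&(x<88)&(abs(y)<60)&(abs(z-24)<10);g=shot("side");Lg=cloud(g)-O;xx=Lg@X;yy=Lg@Y;zz=Lg[...,2]
print("plate scene",np.median(z[m]),"side",np.median(zz[(xx>72)&(xx<88)&(abs(yy)<60)&(abs(zz-24)<10)]))
print("bench side",np.median(zz[(abs(xx+170)<25)&(abs(yy-60)<25)]))
f0=pickle.load(open("side.pkl","rb"));P0=cloud(f0)-O;P0=P0
m=(abs(P0@X-33+0)<9)&(abs(P0@Y+109)<9)&(P0[...,2]>25);print("init fr",np.percentile(P0[...,2][m],[50,80,95]))
```

```text
t 22.2 plate xyz -64.7 -86.6 40.4 toolx yaw rel -0.0011 F -2.3 1.6 7.1 tilt [ 0.001  0.    -1.   ]
scene nr 90 [66.4 80.6 86.5]
scene nl 32 [53.6 54.9 55.3]
scene fl 32 [53.1 54.5 55.7]
scene fr 34 [53.3 54.8 56.3]
plate scene nan side 24.21817909561601
bench side 527.4522276787661
init fr [67.39416546 69.3157104  70.89901828]
  return _methods._mean(a, axis=axis, dtype=dtype,
  ret = ret.dtype.type(ret / rcount)
```

Call:
{"method": "send_rows", "body": {"plan": [[0,0,0,0,0,1,0],[0,0,0,0,0,1,0],[0,0,0,0,0,0,0]]}}

```text
time: 22.55
tcp_pos: [488.1, -340.8, 40.3]
eef_rot: [3.137, 0.144, 0.002]
contact_force: [-5.0, 4.2, 19.7]
grip_width: -0.0
grasp_force: 9.8
```

Call:
{"method": "send_rows", "body": {"plan": [[0,0,0,0,0,1,0],[0,0,0,0,0,1,0],[0,0,0,0,0,0,0]]}}

```text
time: 22.8
tcp_pos: [488.1, -340.8, 40.2]
eef_rot: [3.137, 0.144, 0.003]
contact_force: [-8.5, 5.8, 30.0]
grip_width: 0.1
grasp_force: 15.5
```

30 N with no give: this corner is home. Now far-right.

Call:
{"method": "send_rows", "body": {"plan": [[0,0,0,0,0,-20,0],[0,0,0,0,0,-16,0],[0,0,0,30,0,0,0],[0,0,0,30,0,0,0],[0,0,0,30,0,0,0],[0,0,0,30,0,0,0],[0,0,0,0,0,0,0],[0,0,0,0,0,12,0],[0,0,0,0,0,12,0],[0,0,0,0,0,0,0]]}}

```text
time: 23.63
tcp_pos: [604.0, -328.6, 43.0]
eef_rot: [-3.134, -0.143, 0.011]
contact_force: [-0.7, 0.1, -0.2]
grip_width: 0.1
grasp_force: 0.0
```

```bash
python3 -c "
from tip import *
st();wr(z=55,guess=dict(fl=(54,89),nl=(-66,89)))"
```

```text
t 23.63 plate xyz 51.9 -85.2 43.0 toolx yaw rel -0.0016 F -0.6 0.1 -0.2 tilt [-0.007 -0.004 -1.   ]
fl (np.float64(44.3), np.float64(24.9)) 0.47 0.7
```

Call:
{"method": "send_rows", "body": {"plan": [[0,0,0,0,0,1,0],[0,0,0,0,0,1,0],[0,0,0,0,0,1,0],[0,0,0,0,0,1,0],[0,0,0,0,0,0,0]]}}

```text
time: 24.1
tcp_pos: [607.3, -329.8, 43.1]
eef_rot: [3.138, 0.144, 0.0]
contact_force: [0.7, -0.8, -0.4]
grip_width: 0.1
grasp_force: 0.0
```

Call:
{"method": "send_rows", "body": {"plan": [[0,0,0,0,0,1,0],[0,0,0,0,0,1,0],[0,0,0,0,0,1,0],[0,0,0,0,0,0,0]]}}

```text
time: 24.43
tcp_pos: [607.5, -329.7, 40.4]
eef_rot: [3.138, 0.145, 0.0]
contact_force: [-1.0, -0.2, 2.7]
grip_width: -0.1
grasp_force: 1.4
```

Call:
{"method": "send_rows", "body": {"plan": [[0,0,0,0,0,1,0],[0,0,0,0,0,1,0],[0,0,0,0,0,1,0],[0,0,0,0,0,1,0],[0,0,0,0,0,0,0]]}}

```text
time: 24.85
tcp_pos: [607.6, -329.8, 40.3]
eef_rot: [3.137, 0.145, 0.003]
contact_force: [-7.1, 3.1, 20.9]
grip_width: 0.2
grasp_force: 10.0
```

Call:
{"method": "send_rows", "body": {"plan": [[0,0,0,0,0,1,0],[0,0,0,0,0,1,0],[0,0,0,0,0,0,0]]}}

```text
time: 25.1
tcp_pos: [607.6, -329.8, 40.2]
eef_rot: [3.137, 0.145, 0.004]
contact_force: [-8.1, 5.1, 27.8]
grip_width: 0.1
grasp_force: 14.2
```

Same height (40.3) and firm. Now far-left.

Call:
{"method": "send_rows", "body": {"plan": [[0,0,0,0,0,-20,0],[0,0,0,0,0,-16,0],[0,0,0,0,-35,0,0],[0,0,0,0,-35,0,0],[0,0,0,0,-35,0,0],[0,0,0,0,-35,0,0],[0,0,0,0,-33,0,0],[0,0,0,0,0,0,0],[0,0,0,0,0,12,0],[0,0,0,0,0,10,0],[0,0,0,0,0,2,0],[0,0,0,0,0,0,0]]}}

```text
time: 26.1
tcp_pos: [590.7, -157.8, 44.6]
eef_rot: [-3.138, -0.143, 0.004]
contact_force: [0.7, -0.2, -0.5]
grip_width: 0.2
grasp_force: 0.0
```

Call:
{"method": "send_rows", "body": {"plan": [[0,0,0,0,0,1,0],[0,0,0,0,0,1,0],[0,0,0,0,0,1,0],[0,0,0,0,0,1,0],[0,0,0,0,0,0,0]]}}

```text
time: 26.52
tcp_pos: [591.5, -157.6, 41.9]
eef_rot: [3.138, 0.144, 0.0]
contact_force: [-0.3, -0.0, 0.5]
grip_width: -0.0
grasp_force: 0.0
```

Call:
{"method": "send_rows", "body": {"plan": [[0,0,0,0,0,1,0],[0,0,0,0,0,1,0],[0,0,0,0,0,1,0],[0,0,0,0,0,0,0]]}}

```text
time: 26.85
tcp_pos: [591.6, -157.5, 40.3]
eef_rot: [3.138, 0.145, 0.001]
contact_force: [-2.2, 0.4, 7.5]
grip_width: 0.3
grasp_force: 4.0
```

```bash
python3 -c "
from tip import *
st()"
```

```text
t 26.85 plate xyz 55.5 86.2 40.3 toolx yaw rel -0.0009 F -2.1 0.6 7.5 tilt [ 0.001  0.    -1.   ]
```

Press to over 20 N, then retreat for a check.

Call:
{"method": "send_rows", "body": {"plan": [[0,0,0,0,0,1,0],[0,0,0,0,0,1,0],[0,0,0,0,0,1,0],[0,0,0,0,0,1,0],[0,0,0,0,0,0,0]]}}

```text
time: 27.27
tcp_pos: [591.7, -157.5, 40.2]
eef_rot: [3.137, 0.145, 0.003]
contact_force: [-10.1, 2.3, 28.8]
grip_width: 0.3
grasp_force: 14.6
```

Call:
{"method": "send_rows", "body": {"plan": [[0,0,0,0,0,-20,0],[0,0,0,0,0,-30,0],[0,0,0,-25,15,-30,0],[0,0,0,-25,15,-30,0],[0,0,0,-30,20,-20,0],[0,0,0,-30,20,0,0],[0,0,0,-30,20,0,0],[0,0,0,-30,0,0,0],[0,0,0,0,0,0,0],[0,0,0,0,0,0,0]]}}

```text
time: 28.1
tcp_pos: [429.6, -262.8, 165.0]
eef_rot: [3.138, 0.141, 0.001]
contact_force: [1.2, -0.0, 0.2]
grip_width: -0.0
grasp_force: 0.0
```

Run:
```python
from tip import *
st();heights((-6,0));f=wr(z=54,guess=dict(nr=(-66,-90),nl=(-66,90),fl=(54,90),fr=(54,-90)))
def rim(f,n):
    L=cloud(f)-O;x=L@X+6;y=L@Y;z=L[...,2]
    for k,(a,b) in T0.items():
        s=np.hypot(x-a,y-b);m=(s<9)&(z>40)&(z<80);print(n,k,m.sum(),np.percentile(z[m],[50,90]).round(1) if m.any() else '')
    m=(x-6>75)&(x-6<86)&(abs(y)<60)&(abs(z-24)<8);print("plate",np.median(z[m]))
    m=(x-6<-103)&(x-6>-112)&(abs(y)<75)&(abs(z-24)<8);print("plate near",np.median(z[m]) if m.any() else '')
rim(f,"wrist")
b=shot("side")["img"][130:230,155:275];b=cv2.resize(b,(400,333),interpolation=cv2.INTER_CUBIC);a=np.pad(cv2.resize(f["img"],(400,300)),((0,33),(0,0),(0,0)))
cv2.imwrite("pics/end.png",np.hstack([b,a])[...,::-1])
```

```text
t 28.1 plate xyz -115.6 -3.6 165.0 toolx yaw rel -0.0032 F 1.2 -0.1 0.2 tilt [ 0.001  0.    -1.   ]
side nr 33 [51.4 55.5 56.5]
side nl 32 [53.1 56.3 58.3]
side fl 45 [52.4 55.  57.9]
side fr 35 [51.7 55.1 56.7]
nr (np.float64(-66.0), np.float64(-89.5)) 0.84 1.0
nl (np.float64(-66.6), np.float64(89.3)) 0.84 1.0
wrist nr 316 [55.  55.9]
wrist nl 324 [54.9 55.9]
wrist fl 0 
wrist fr 0 
plate nan
plate near 24.38973298555836
  return _methods._mean(a, axis=axis, dtype=dtype,
  ret = ret.dtype.type(ret / rcount)
```

View pics/end.png

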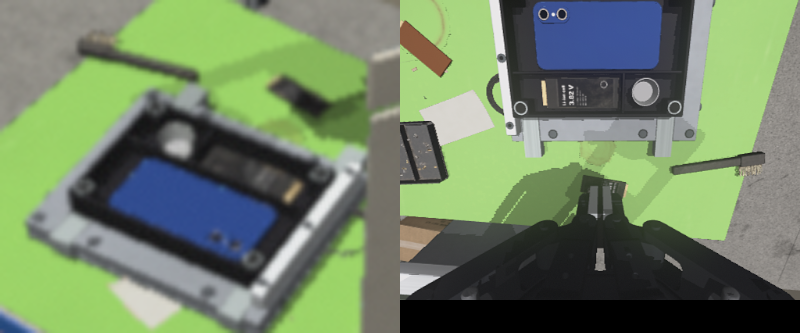

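The final view shows the tray square on the fence, lying flat, with phone, cell and cup in place and the bench items untouched. Boss tops are ~30.6 mm above the plate (30 expected when home; 34 would mean held up on the catches). All four corners contacted at the same height and took 17-30 N without give.

```bash
python3 -c "
from rig import *
print(finish_job())"
```

```text
the job is handed in; nothing more can be done
None
```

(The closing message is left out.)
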